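# Roll out the true pressure roller and fit it

### The job

The label feeder is missing its pressure roller, and one of the two spare rollers in the grey rack runs out of true. Hold each spare by its end caps and roll it lightly along the flat grey steel plate for at least a turn and a quarter: a true one runs level, the bad one lifts and drops your hand once a turn. Put the one that lifts in the red reject tray and seat the true one fully home in the slots of the label feeder, without pressing hard on the plate and without disturbing the screwdriver, tape, pen or stapler.

Things in the scene. Friction and masses are not known exactly. Their poses are not given: they have to be found in the camera images.
- rack_place_1 (a point): middle of the axle of the roller that stands in the rack's first place (-x end of the rack), 50 mm above the bench; y along the axle. Marks the place in the rack: it does not travel with the roller. Either the true or the bad roller may stand here; they look alike. The axle has up to 1.5 mm play in its slots
- rack_place_2 (a point): the same for the rack's second place (+x end), 64 mm from the first. A roller: blue rubber-faced barrel, 26 mm across, 36 mm long, a white line along it, turns freely on an axle that itself does not turn. On each side of it a square 8 mm neck (18 to 26 mm off the middle), then an aluminium end cap, a disc 18 mm across, 5 mm thick; 62 mm over the caps; 200 g
- plate: fixed surface plate, dark grey ground face on an iron body, 210 mm (x) by 140 mm (y), level top 30 mm above the origin, which lies under its centre. Roll along its x. A true roller's axle runs 13 mm above the top. The contact is stiff (roughly 20 N per mm), so the height must follow the felt force: 4 to 8 N is ample, over 30 N spoils the rubber
- rack: fixed grey rack, 136 mm (x) by 56 mm (y), origin under its centre; holds two rollers in slotted cheeks, axles along its y. They lift straight out, gripped from above across the flat cap faces (closing along y), fingertips 5 to 10 mm below the axle to clear the plate later. On the bad roller the barrel sits 2 mm off centre: its axle rises and falls 4 mm in all each turn (82 mm of rolling)
- feeder: fixed label feeder, 170 mm (x) by 66 mm (y), a roll of white labels at its rear (+x) end, 86 mm high. At its front two aluminium cheeks, 4 mm thick, centred 22 mm either side of the middle, have open-topped slots 11 mm wide, mouths flared to 21 mm, for the axle's necks (caps outside, barrel between the cheeks). Origin on the bench under the seat; cheeks end 9 mm above the seated axle
- feeder_seat (a point): where the middle of the axle lies when the roller is fully home in the feeder: 48 mm above the bench; its y is the axle's direction
- reject_tray: fixed red open tray, 105 mm (x) by 160 mm (y), walls 4 mm thick, rim 38 mm and inner floor 16 mm above the bench, origin on the bench under its centre
- screwdriver: green-handled screwdriver lying loose, 173 mm long; leave alone
- tape_electrical: roll of black tape lying loose, 58 mm across and 19 mm high; leave alone
- pen_blue: white and blue pen lying loose, 135 mm long; leave alone
- stapler: red stapler, 124 mm long and 44 mm high; leave alone

How it is judged:
On the way, in this order (a step that is already met when the one before it is completed fails the run):
1. one roller has been rolled on the plate over more than a full turn (((contact force between true_roller and plate above 0.3 N and (value of joint true_roller_barrel above 6.8 rad or value of joint true_roller_barrel below -6.8 rad)) or (contact force between bad_roller and plate above 0.3 N and (value of joint bad_roller_barrel above 6.8 rad or value of joint bad_roller_barrel below -6.8 rad)))), for 0.02 s.
2. the other roller too has been rolled on the plate over more than a full turn (((contact force between true_roller and plate above 0.3 N and (value of joint true_roller_barrel above 6.8 rad or value of joint true_roller_barrel below -6.8 rad) and (distance of bad_roller from where it was at the start of the episode above 0.05 m or value of joint bad_roller_barrel above 6 rad or value of joint bad_roller_barrel below -6 rad)) or (contact force between bad_roller and plate above 0.3 N and (value of joint bad_roller_barrel above 6.8 rad or value of joint bad_roller_barrel below -6.8 rad) and (distance of true_roller from where it was at the start of the episode above 0.05 m or value of joint true_roller_barrel above 6 rad or value of joint true_roller_barrel below -6 rad)))), for 0.02 s.
At the end, for the whole second after the job is handed in: the true roller sits in the feeder's slots within 4 mm sideways, 2 mm of fully down and 0.08 rad of the seat's direction; the bad roller rests on the floor of the reject tray (its axle within the walls and below 36 mm over the bench, under the rim); both released and at rest (horizontal distance between true_roller and feeder_seat below 0.004 m and z of true_roller in the frame of feeder_seat between -0.003 and 0.002 m and angle between the y axis of true_roller and the y axis of feeder_seat, either way round below 0.08 rad and x of bad_roller in the frame of reject_tray between -0.049 and 0.049 m and y of bad_roller in the frame of reject_tray between -0.076 and 0.076 m and z of bad_roller in the frame of reject_tray below 0.036 m and linear speed of each of true_roller, bad_roller below 0.03 m/s); the robot touches nothing.
It fails at once if a roller is pressed on the plate, or the hand touches the plate, with more than 30 N (contact force between any of true_roller, bad_roller, the arm, the fingers and plate above 30 N).
It fails at once if the screwdriver, tape, pen or stapler is moved by more than 20 mm (distance of any of screwdriver, tape_electrical, pen_blue, stapler from where it was at the start of the episode above 0.02 m).
It also fails if it takes over 72 s, if anything falls off the work surface, if the arm or the gripper's body presses on something with over 40 N, if the wrist force passes 120 N, or if a joint passes its speed limit or range.

### The arm

A 6-joint arm with a two-finger parallel gripper is mounted at the origin on a cart in front of the work surface, level with it; the furniture and walls round the work are solid. World frame = base frame: x ahead of the robot, y to its left, z up, the work surface at z = 0. Lengths are in m, angles in rad, forces in N, time in s.
With the tool pointing down it reaches from about 0.35 to 0.975 m from the base axis. Payload 4.9 kg.
Tool frame: the origin (TCP) lies on the mounting face of the last link; the fingertips stand 173 mm ahead of it and the grasp point (between the pads) lies 155 mm ahead of it (tcp_to_grasp is the distance from the TCP to the grasp point, in m); z points along the fingers, y is the line along which they close (so a half turn about z gives the same grasp; the last joint's range is limited). The gripper opens to 85 mm and grips with 20 to 120 N. Pads are 22 mm wide; open, the fingers measure 114 mm over their backs; the gripper's body (76 mm by 85 mm) begins 54 mm behind the grasp point. The pads swing forward as they close: fully open they stand 13 mm farther back than shut.
Start: joints at [1.031, 0.053, 1.613, -0, 1.476, -0.119], TCP at [0.255, 0.57, 0.405] pointing down, gripper open.
Joint ranges: [-3.01, 3.01], [-1.01, 2.22], [0.06, 2.58], [-1.02, 4.17], [0.09, 2.62], [-3.14, 3.14]. Speed limits (rad/s): [2.57, 2.57, 3.14, 3.14, 3.14, 3.14].

### API

Orientations are given as a rotation vector (axis times angle).
In Python, from station import get_obs, get_image, calibration, finish_job, tcp_to_grasp gives the robot as it stands. The module is installed in compiled form; this text tells all that it offers.
- The arm moves only by the tool arm_command, never from a script. Its argument "plan" is a list that holds one entry, the list of rows, each a list of 6 numbers: the shift along the tool's x, y, z in cm, then the turn, a rotation vector about the tool's x, y, z in rad. A call has 1 to 12 rows; each row is the pose to reach, as a shift and turn from the pose commanded when the call began, along the tool's axes at that moment; what a row does not reach only later rows make up. A row lasts 1/12 s, in which the tool goes at most 41.7 mm and 7.16 degrees, less where a joint would pass 70% of its speed; a pose out of reach is approached as far as the arm can. A call with a gripper value outside its range is refused whole. "gripper" is the closure, from -1 (fully open) to 1 (shut), set as the call begins (left out, the last holds). The fingers move at their own pace and stop on an object; "force" is the grip in N (left out, the last holds). Time passes only in rows, so rows that repeat a pose let the fingers close. It gives the time, the measured TCP pose, the force, the opening and the grip force at its end, in the units of the state.
- get_obs(): the state, without advancing time (a new reading comes with each control period).
- get_image(name): name is "side" or "top"; returns (picture, depth): 400x640x3 uint8, blue, green, red; 400x640 float32, m along the optical axis (not along the pixel's ray), 0 where there is no reading.
- calibration(name): a dict with "fx", "fy", "cx", "cy" (pixels), "dist" ([k1, k2, p1, p2, k3] as OpenCV has them; the pictures are not rectified), "pose" (4x4, takes a point from camera to world coordinates). Camera axes: x right, y up, looking along -z (the intrinsics and any distortion apply to the point x, -y, -z); pixel columns grow to the right and rows downward; lengths in m; the calibration is good to about 2 mm. A picture is of the moment at which its call begins. calibration takes no time and is no camera call.
- finish_job(): hands the job in; it is judged then, once.
The state is a dict: "t": time; "q": joint angles; "dq": joint speeds; "effort": joint torques, N m; "tool_pos": TCP position; "tool_rot": TCP orientation; "contact_force": force on the tool from outside, world axes, zero at the start; "wrist_torque": the same for the moment, N m; "opening": finger opening in m; "grip_force": force on a finger pad.
Only numpy, scipy, OpenCV 4.12 (cv2) and the standard library are available. Lean on these libraries where they do the work, as an engineer would, in place of code of your own. Each camera call takes 0.05 s, during which the arm holds its last target. There are 200 camera calls.

## Working session

There is one attempt and no reset: what is moved stays moved. The work goes in short steps, Python scripts to look and compute and a tool call to move; the robot and the scene stay as the last step left them, time stands still between calls to the robot, and variables do not carry over. Pictures are saved under pics/ and viewed, at most 10 in all, crops included, and the job is handed in when it is done.

Besides the shell and the picture viewer there is one more tool, called after "Call:" as a command line: name --argument value ..., lists and objects as JSON in quotes. arm_command: Moves the arm, as the interface text tells. Its arguments: {"type":"object","properties":{"plan":{"type":"array"},"gripper":{"type":"number"},"force":{"type":"number"}},"required":["plan"]}

```bash
mkdir -p pics; ls
cat > h.py <<'E'
import numpy as np, cv2
from station import get_obs, get_image, calibration, tcp_to_grasp
def world(name,depth,uv):
    c=calibration(name);uv=np.atleast_2d(np.float64(uv))
    K=np.array([[c['fx'],0,c['cx']],[0,c['fy'],c['cy']],[0,0,1]])
    n=cv2.undistortPoints(uv[:,None],K,np.array(c['dist'],float))[:,0]
    T=np.array(c['pose']);r=np.c_[n[:,0],-n[:,1],-np.ones(len(n))]
    d=np.array([depth[int(round(v)),int(round(u))] for u,v in uv])
    return (r*d[:,None])@T[:3,:3].T+T[:3,3], r@T[:3,:3].T, T[:3,3]
def onplane(name,uv,z):
    _,r,o=world(name,np.zeros((400,640)),uv)
    return o+r*((z-o[2])/r[:,2])[:,None]
E
python3 - <<'E'
from h import *
for n in('top','side'):
    p,d=get_image(n);cv2.imwrite(f'pics/{n}.png',p);np.save(n+'.npy',d);np.save(n+'p.npy',p)
    c=calibration(n);print(n,c['fx'],c['cx'],c['cy'],c['dist'],np.round(c['pose'],3).tolist())
print(get_obs(),tcp_to_grasp)
E
```

```text
pics
top 448.78946486062085 315.65728541503404 196.63157029212974 [0.03065836 0.         0.         0.         0.        ] [[-0.095, 0.975, -0.202, 0.309], [-0.995, -0.094, 0.017, -0.053], [-0.003, 0.202, 0.979, 1.252], [0.0, 0.0, 0.0, 1.0]]
side 373.75645554464654 317.02317167371285 203.68724166607248 [-0.01552438  0.          0.          0.          0.        ] [[0.98, 0.124, -0.153, 0.402], [-0.197, 0.593, -0.781, -0.823], [-0.006, 0.796, 0.606, 0.656], [0.0, 0.0, 0.0, 1.0]]
{'t': 0.1, 'q': array([ 1.03099949e+00,  5.32626412e-02,  1.61420545e+00,  1.56377472e-05,
        1.47598949e+00, -1.19019722e-01]), 'dq': array([ 0.00089903, -0.00115215, -0.00095342, -0.00063196,  0.00052026,
       -0.00029243]), 'effort': array([ 1.25382971e-04, -3.94903207e+01, -3.71363997e+01, -1.59990900e-04,
        3.86057451e-03, -1.04598570e-05]), 'tool_pos': array([0.25516848, 0.57025358, 0.40357401]), 'tool_rot': array([-6.55962899e-01, -3.07171398e+00,  2.76346445e-03]), 'contact_force': array([ 0.52919037, -0.13472297, -0.10703476]), 'wrist_torque': array([-0.04013047,  0.01941636, -0.0026179 ]), 'grip_force': 0.0, 'opening': 0.08542312887980175} 0.1547
```

View pics/top.png

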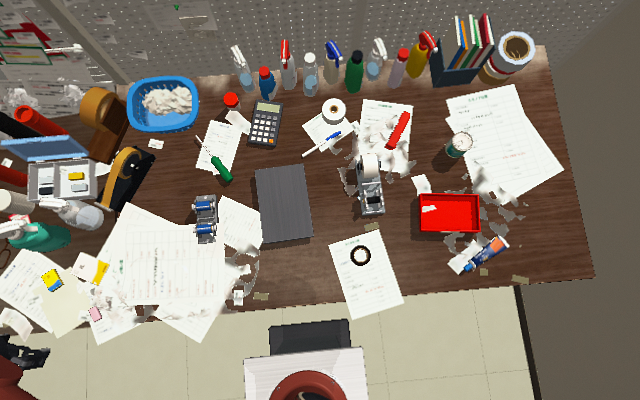

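View pics/side.png

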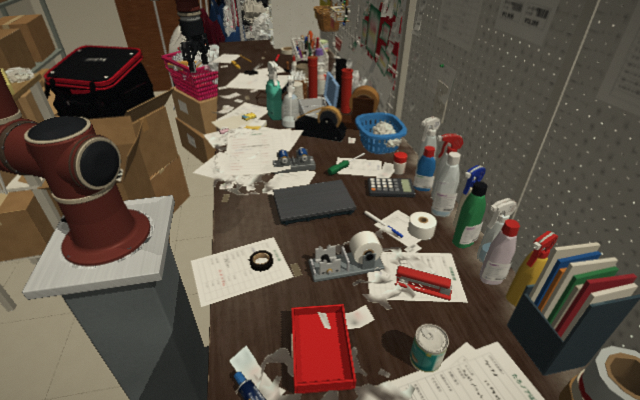

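Top view: rack at (205,218) with rollers at about (204,206) and (205,230), plate around (285,204), feeder around (370,185), red tray around (448,212), tape (360,255). I'll zoom in on these and measure.

```bash
cat > m.py <<'E'
from h import *
p=np.load('topp.npy');d=np.load('top.npy')
a=cv2.resize(p[180:255,180:240],None,fx=7,fy=7,interpolation=cv2.INTER_CUBIC)
b=cv2.resize(p[145:220,345:395],None,fx=7,fy=7,interpolation=cv2.INTER_CUBIC)
cv2.imwrite('pics/c1.png',np.hstack([a,b]))
h=cv2.cvtColor(p,cv2.COLOR_BGR2HSV)
def rect(mask,z,lab,name='top',n=1):
    cs,_=cv2.findContours(mask.astype(np.uint8),cv2.RETR_EXTERNAL,cv2.CHAIN_APPROX_NONE)
    for c in sorted(cs,key=cv2.contourArea)[::-1][:n]:
        w=onplane(name,c[:,0].astype(float),z)[:,:2]
        r=cv2.minAreaRect(np.float32(w*1000));print(lab,np.round(r[0],1),np.round(r[1],1),round(r[2],2),c[:,0].mean(0).round())
v,u=np.mgrid[:400,:640]
P=world('top',d,np.c_[u.ravel(),v.ravel()])[0].reshape(400,640,3)
box=lambda x0,y0,x1,y1:(u>x0)&(u<x1)&(v>y0)&(v<y1)
blue=(h[...,0]>95)&(h[...,0]<130)&(h[...,1]>110)
rect(blue&box(185,185,225,250),.058,'roller',n=2)
Z=P[...,2]
rect(box(245,155,325,250)&(abs(Z-.03)<.008),.030,'plate')
red=((h[...,0]<8)|(h[...,0]>172))&(h[...,1]>150)
rect(red&box(405,180,490,245),.038,'tray')
rect(box(185,185,225,250)&(Z>.012)&(Z<.1),.04,'rack')
rect(box(350,140,392,225)&(Z>.012)&(Z<.12),.03,'feeder')
for n,bx in(('plate',(270,180,300,225)),('rack',(190,190,220,245)),('fd',(350,145,392,222))):
    z=Z[box(*bx)];print(n,np.percentile(z,[5,50,95,99]).round(3))
print('feeder Z mm');print((Z[180:218:2,354:388:2]*1000).round().astype(int))
print((P[200,354:388:2,1]*1000).round(),(P[180:218:2,370,0]*1000).round())
E
python3 m.py
```

```text
roller [560.1 232. ] [24.7 37. ] 1.77 [203. 206.]
roller [489.7 232.3] [12.8 36.9] 5.97 [204. 231.]
plate [553.2  16.9] [210.5 139.6] 2.76 [283. 203.]
tray [ 480.4 -431.8] [167.7 111. ] 82.94 [449. 213.]
rack [517.6 233.2] [101.8 153.2] 87.96 [205. 225.]
feeder [ 588.5 -229.9] [180.1  71.7] 1.03 [368. 184.]
plate [0.026 0.029 0.033 0.035]
rack [-0.002  0.024  0.063  0.066]
fd [-0.003  0.008  0.082  0.087]
feeder Z mm
[[   2   -3   13    9   11   15    9    9   13   11   12   14   10   11
     2   -1   -2]
 [   0    5   15   13    7   14   12   11   42   39   43   41   44   43
     2    3    1]
 [  -4    1   11   13   44   42   47   42   41   11   13   15   27   11
    -4   -1   -1]
 [  14    2   11   17   24    9   11   15    6 1252   13   12    9   15
     1   -2   -1]
 [   6   10    9   12   10   11    8   11   13    6   10   13    9   53
     0    1   -2]
 [   6   12    1   14   18   52   12   16   13   13   13   22   24   51
     3    1   -6]
 [   7   -5   -1   16   14   51   13   11   10   13   15   19   19   50
     1   -3    0]
 [   2   -4    1    8   21   54   12    7   11   
[... 534 characters left out ...]
 11   10    6    8   21   18
    12   -1    0]
 [  -1    1    1   -1    7    9   16   15    9   10   12    6    9   13
    15    8   -3]
 [   4   -1   -3    0   11   10   12   11   11    9   10   13   11   20
    10   10   -1]
 [  -1   -4   -4   -5   14   12   21   21   17   20   22   17   11   10
    13   10    0]
 [  -4   -4   -1    2   11   12   12    9    5    5   -2    1    5    1
     0   -2    1]
 [  -2   -7    2   -1    1   -1   -1   -1   -1    0   -2    0   -1    3
     1   -6   -5]]
[-183. -188. -193. -198. -202. -206. -212. -217. -223. -229. -235. -240.
 -245. -250. -252. -267. -272.] [597. 585. 580. 581. 574. 568. 563. 557. 552. 542. 537. 532. 529. 523.
 518. 512. 505. 501. 497.]
```

View pics/c1.png

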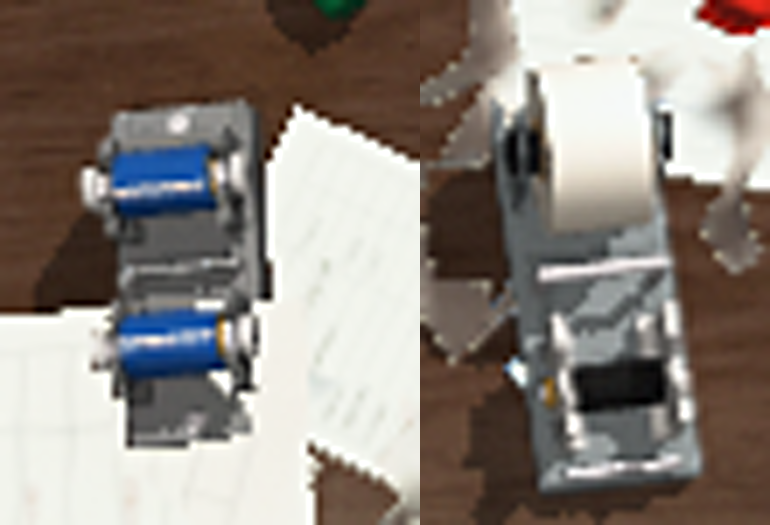

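The crop shows roller A (caps at about px (193,207) and (214,204)) and roller B (caps at about (195,230) and (215,228)). On the feeder, the cheeks are at crop x≈565 and x≈650 and the slots at crop y≈385. I'll compute these points and look at the side crops.

Run:
```python
from h import *
A=lambda x,y:(180+(x+.5)/7-.5,180+(y+.5)/7-.5)
B=lambda x,y:(345+(x-420+.5)/7-.5,145+(y+.5)/7-.5)
def s(l,pts,z):print(l,(onplane('top',pts,z)[:,:2]*1000).round(1).tolist())
s('rollA caps',[A(92,187),A(236,165)],.055);s('rollB',[A(103,347),A(243,333)],.055)
s('blue A centre',[A(163,180)],.058);s('blue B',[A(171,343)],.058)
s('rack base corners',[A(115,112),A(252,100),A(268,295),A(130,447),A(240,430)],.010)
s('feeder base front',[B(548,490),B(698,475)],.010)
s('feeder cheek fronts tops',[B(560,318),B(573,450),B(645,318),B(680,420)],.055)
s('feeder base rail',[B(500,110),B(672,200)],.010)
p=np.load('sidep.npy')
a=cv2.resize(p[135:185,260:325],None,fx=6,fy=6,interpolation=cv2.INTER_CUBIC)
b=cv2.resize(p[225:290,300:390],None,fx=7,fy=7,interpolation=cv2.INTER_CUBIC)
c=np.zeros((455,400+630-10,3),np.uint8);c[:300,:390]=a;c[:455,390:]=b
cv2.imwrite('pics/c2.png',c[:,:] if c.shape[1]<=800 else cv2.resize(c,None,fx=.78,fy=.78))
print(c.shape)
```

```text
rollA caps [[560.9, 260.2], [564.2, 204.5]]
rollB [[498.2, 258.5], [498.4, 205.0]]
blue A centre [[560.4, 232.1]]
blue B [[496.8, 231.9]]
rack base corners [[600.3, 261.5], [599.9, 206.4], [519.8, 204.1], [464.6, 261.2], [467.1, 217.8]]
feeder base front [[501.0, -201.2], [501.3, -261.6]]
feeder cheek fronts tops [[561.1, -208.4], [508.7, -207.3], [557.9, -241.4], [516.4, -249.9]]
feeder base rail [[659.8, -200.0], [615.1, -265.4]]
(455, 1020, 3)
```

View pics/c2.png

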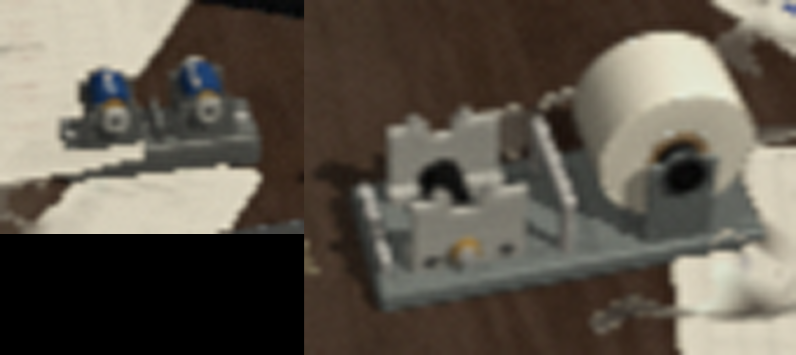

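The side crop shows both feeder cheeks with notches near their middle (far notch at crop about (437,125), near notch at about (458,195)). The measured sizes match (rack 136 mm, feeder 66 mm wide), so I'll move above the -x roller.

Call:
arm_command --plan '[[[-18,-10.4,0,0,0,-0.21],[-36,-20.9,0,0,0,-0.42],[-36,-20.9,0,0,0,-0.42],[-36,-20.9,0,0,0,-0.42],[-36,-20.9,0,0,0,-0.42],[-36,-20.9,0,0,0,-0.42],[-36,-20.9,0,0,0,-0.42],[-36,-20.9,5,0,0,-0.42],[-36,-20.9,9,0,0,-0.42],[-36,-20.9,12,0,0,-0.42],[-36,-20.9,12,0,0,-0.42],[-36,-20.9,12,0,0,-0.42]]]' --gripper -1

```text
t: 1.1
tool_pos: [0.4979, 0.2296, 0.279]
tool_rot: [-0.006, -3.134, 0.005]
contact_force: [-1.4, -0.3, -0.6]
opening: 0.0859
grip_force: 0.0
```

```bash
cat > st.py <<'E'
from h import *
from scipy.spatial.transform import Rotation as R
o=get_obs();M=R.from_rotvec(o['tool_rot']).as_matrix()
print('t',round(o['t'],2),'pos',(o['tool_pos']*1000).round(1),'yaw_y',np.degrees(np.arctan2(M[1,1],M[0,1])).round(2),'zt',M[:,2].round(4),'F',o['contact_force'].round(1),'open',round(o['opening']*1000,1),'grip',round(o['grip_force'],1))
E
python3 st.py
python3 - <<'E'
from h import *
S=lambda x,y:(300+(x/.78-390+.5)/7-.5,225+(y/.78+.5)/7-.5)
def ony(pts,y):
    _,r,o=world('side',np.zeros((400,640)),[S(*q) for q in pts]);return ((o+r*((y-o[1])/r[:,1])[:,None])*1000).round(1).tolist()
print('far',ony([(388,128),(500,108),(425,122),(450,118)],-.2095))
print('near',ony([(412,203),(527,186),(440,198),(472,194)],-.2535))
s=cv2.resize(np.load('sidep.npy')[238:276,308:368],None,fx=13,fy=13,interpolation=cv2.INTER_CUBIC)
cv2.imwrite('pics/c3.png',s)
E
```

```text
t 1.1 pos [497.9 229.6 279. ] yaw_y 89.78 zt [-0.0077 -0.0033 -1.    ] F [-1.4 -0.3 -0.6] open 85.9 grip 0.0
far [[516.2, -209.5, 53.4], [564.8, -209.5, 55.6], [532.2, -209.5, 53.8], [543.0, -209.5, 54.0]]
near [[517.5, -253.5, 52.7], [565.6, -253.5, 52.5], [529.1, -253.5, 53.2], [542.5, -253.5, 52.7]]
```

View pics/c3.png

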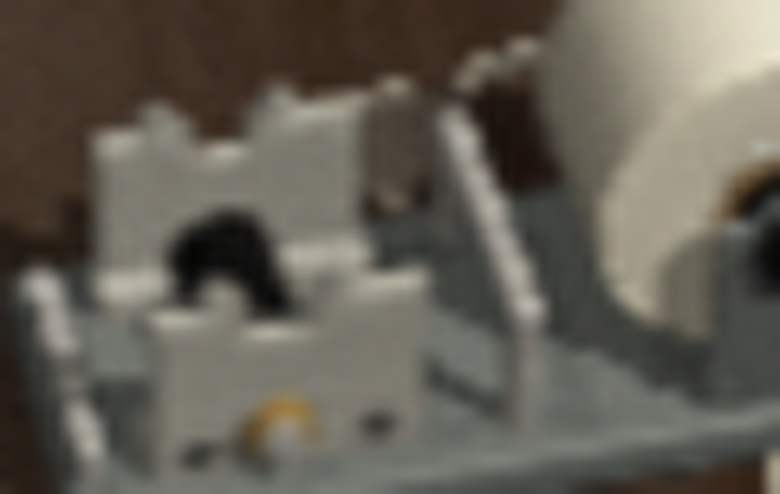

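Slots from the side view centre at x≈539 mm on both cheeks, which agrees with the top view within 3 mm. Next I descend on the first roller.

Call:
arm_command --plan '[[[0,0,2,0,0,0],[0,0,4,0,0,0],[0,0,5.5,0,0,0],[0,0,6.5,0,0,0],[0,0,7,0,0,0],[0,0,7,0,0,0],[0,0,7,0,0,0]]]'

```text
t: 1.68
tool_pos: [0.4987, 0.233, 0.2154]
tool_rot: [0.001, 3.141, 0.001]
contact_force: [0.0, -0.7, 0.8]
opening: 0.0857
grip_force: 0.0
```

```bash
python3 st.py
python3 - <<'E'
from h import *
for n,b in(('top',(165,160,255,260)),('side',(245,90,335,185))):
    p,_=get_image(n);np.save(n+'2.npy',p);globals()[n]=cv2.resize(p[b[1]:b[3],b[0]:b[2]],(390,425),interpolation=cv2.INTER_CUBIC)
cv2.imwrite('pics/c4.png',np.hstack([top,side]))
E
```

```text
t 1.68 pos [498.7 233.  215.4] yaw_y 89.98 zt [ 9.e-04  4.e-04 -1.e+00] F [ 0.  -0.7  0.8] open 85.7 grip 0.0
```

View pics/c4.png

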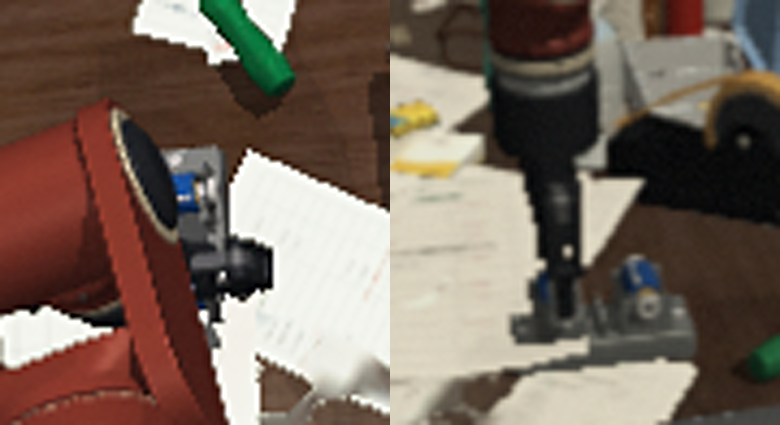

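The fingers straddle the first roller: tip at crop (565,315), where its cap should be, at about axle height. I'll lower 7 mm more, close and lift.

Call:
arm_command --plan '[[[0,0,0.4,0,0,0],[0,0,0.7,0,0,0],[0,0,0.7,0,0,0]]]'

```text
t: 2.03
tool_pos: [0.4983, 0.2326, 0.2073]
tool_rot: [-0.001, -3.141, 0.0]
contact_force: [-0.4, 0.6, -0.5]
opening: 0.0854
grip_force: 0.0
```

Call:
arm_command --plan '[[[0,0,0,0,0,0],[0,0,0,0,0,0],[0,0,0,0,0,0],[0,0,0,0,0,0],[0,0,0,0,0,0],[0,0,0,0,0,0],[0,0,0,0,0,0]]]' --gripper 1 --force 60

```text
t: 2.62
tool_pos: [0.4988, 0.2328, 0.2082]
tool_rot: [0.001, 3.141, 0.001]
contact_force: [1.2, 0.8, 3.4]
opening: 0.0603
grip_force: 65.4
```

```bash
python3 st.py
```

```text
t 2.62 pos [498.8 232.8 208.2] yaw_y 89.96 zt [ 1.1e-03  4.0e-04 -1.0e+00] F [1.2 0.8 3.4] open 60.3 grip 65.4
```

Gripped at 60 mm opening. Lift straight out and carry to the plate, turning 2.76° to line up with it.

Call:
arm_command --plan '[[[0,0,-2.5,0,0,0],[0,0,-5.5,0,0,0],[0,0,-7.5,0,0,0],[0.1,-3,-8,0,0,-0.02],[0.2,-7,-8,0,0,-0.048],[0.2,-11,-8,0,0,-0.048],[0.2,-15,-7,0,0,-0.048],[0.2,-18.5,-5.5,0,0,-0.048],[0.2,-21,-4,0,0,-0.048],[0.2,-21.8,-2.5,0,0,-0.048],[0.2,-21.8,-1.2,0,0,-0.048],[0.2,-21.8,-0.8,0,0,-0.048]]]'

```text
t: 3.62
tool_pos: [0.4945, 0.0139, 0.2123]
tool_rot: [0.071, -3.134, -0.001]
contact_force: [0.3, -0.2, -2.4]
opening: 0.0605
grip_force: 70.1
```

Call:
arm_command --plan '[[[0,0,0,0,0,0],[0,0,0,0,0,0],[0,0,0,0,0,0]]]'

```text
t: 3.87
tool_pos: [0.4967, 0.015, 0.2164]
tool_rot: [-0.076, 3.14, -0.0]
contact_force: [0.0, 0.9, -2.1]
opening: 0.0606
grip_force: 70.2
```

```bash
python3 st.py
python3 - <<'E'
from h import *
for n,b in(('top',(200,140,340,260)),('side',(240,150,360,250))):
    p,_=get_image(n);globals()[n]=cv2.resize(p[b[1]:b[3],b[0]:b[2]],(390,360),interpolation=cv2.INTER_CUBIC)
cv2.imwrite('pics/c5.png',np.hstack([top,side]))
E
```

```text
t 3.87 pos [496.7  15.  216.4] yaw_y 92.76 zt [ 1.e-03 -2.e-04 -1.e+00] F [ 0.   0.9 -2.1] open 60.6 grip 70.2
```

View pics/c5.png

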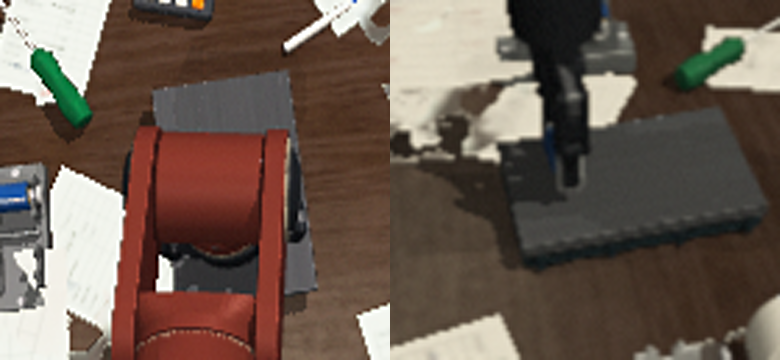

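The roller is held over the plate (finger at crop (570,180)), about 15 mm above expected contact. I'll descend gently while watching force.

Call:
arm_command --plan '[[[0,0,0.5,0,0,0],[0,0,0.9,0,0,0],[0,0,1.1,0,0,0],[0,0,1.15,0,0,0],[0,0,1.2,0,0,0],[0,0,1.2,0,0,0]]]'

```text
t: 4.47
tool_pos: [0.4963, 0.0146, 0.2035]
tool_rot: [0.074, -3.14, -0.0]
contact_force: [0.7, 0.5, -1.3]
opening: 0.0605
grip_force: 70.2
```

Call:
arm_command --plan '[[[0,0,0.08,0,0,0],[0,0,0.16,0,0,0],[0,0,0.16,0,0,0]]]'

```text
t: 4.72
tool_pos: [0.4963, 0.0146, 0.202]
tool_rot: [0.074, -3.141, -0.0]
contact_force: [0.7, 0.9, -1.8]
opening: 0.0605
grip_force: 70.2
```

Call:
arm_command --plan '[[[0,0,0.05,0,0,0],[0,0,0.1,0,0,0],[0,0,0.1,0,0,0]]]'

```text
t: 4.97
tool_pos: [0.4963, 0.0147, 0.201]
tool_rot: [0.074, -3.141, -0.0]
contact_force: [0.7, 1.1, -1.9]
opening: 0.0603
grip_force: 70.2
```

Call:
arm_command --plan '[[[0,0,0.03,0,0,0],[0,0,0.05,0,0,0],[0,0,0.05,0,0,0]]]'

```text
t: 5.22
tool_pos: [0.4963, 0.0146, 0.2006]
tool_rot: [0.074, -3.141, 0.0]
contact_force: [-1.6, -0.4, -1.6]
opening: 0.0604
grip_force: 70.2
```

Call:
arm_command --plan '[[[0,0,0.04,0,0,0],[0,0,0.04,0,0,0]]]'

```text
t: 5.38
tool_pos: [0.4963, 0.0146, 0.2001]
tool_rot: [0.074, -3.141, 0.0]
contact_force: [-0.2, -0.8, -3.3]
opening: 0.0602
grip_force: 70.2
```

Call:
arm_command --plan '[[[0,0,0.04,0,0,0],[0,0,0.04,0,0,0]]]'

```text
t: 5.55
tool_pos: [0.4963, 0.0146, 0.1997]
tool_rot: [0.074, -3.141, 0.0]
contact_force: [-0.5, -0.2, -2.9]
opening: 0.0602
grip_force: 70.2
```

Call:
arm_command --plan '[[[0,0,0.03,0,0,0],[0,0,0.03,0,0,0]]]'

```text
t: 5.72
tool_pos: [0.4963, 0.0146, 0.1995]
tool_rot: [0.074, -3.141, 0.0]
contact_force: [-0.1, -0.0, -2.2]
opening: 0.0605
grip_force: 70.2
```

Call:
arm_command --plan '[[[0,0,0.04,0,0,0],[0,0,0.04,0,0,0]]]'

```text
t: 5.88
tool_pos: [0.4965, 0.0146, 0.1993]
tool_rot: [-0.074, 3.14, -0.0]
contact_force: [-0.7, 0.0, -0.7]
opening: 0.0601
grip_force: 70.4
```

Call:
arm_command --plan '[[[0,0,0.04,0,0,0],[0,0,0.04,0,0,0]]]'

```text
t: 6.05
tool_pos: [0.4967, 0.0146, 0.1992]
tool_rot: [-0.074, 3.14, 0.0]
contact_force: [0.3, 1.0, 1.3]
opening: 0.06
grip_force: 70.5
```

Call:
arm_command --plan '[[[0,0,0.03,0,0,0],[0,0,0.03,0,0,0]]]'

```text
t: 6.22
tool_pos: [0.4968, 0.0146, 0.1992]
tool_rot: [-0.074, 3.139, -0.0]
contact_force: [-0.5, 0.9, 4.7]
opening: 0.0599
grip_force: 70.8
```

Contact at TCP z≈199.3 mm, and the net force is now about 7 N. Rolling along +x in short pieces.

Call:
arm_command --plan '[[[-0.3,0,0,0,0,0],[-0.6,0,0,0,0,0],[-0.9,0,0,0,0,0],[-0.9,0,0,0,0,0]]]'

```text
t: 6.55
tool_pos: [0.5066, 0.0151, 0.2]
tool_rot: [-0.074, 3.138, 0.0]
contact_force: [-1.3, 1.8, 7.8]
opening: 0.0605
grip_force: 71.1
```

Call:
arm_command --plan '[[[-0.3,0,-0.05,0,0,0],[-0.6,0,-0.1,0,0,0],[-0.9,0,-0.15,0,0,0],[-0.9,0,-0.15,0,0,0]]]'

```text
t: 6.88
tool_pos: [0.5154, 0.0156, 0.2013]
tool_rot: [-0.074, 3.138, 0.001]
contact_force: [-1.0, 1.6, 6.6]
opening: 0.0605
grip_force: 71.0
```

Call:
arm_command --plan '[[[-0.3,0,-0.05,0,0,0],[-0.6,0,-0.1,0,0,0],[-0.9,0,-0.14,0,0,0],[-0.9,0,-0.14,0,0,0]]]'

```text
t: 7.22
tool_pos: [0.5243, 0.016, 0.2025]
tool_rot: [-0.074, 3.138, 0.0]
contact_force: [-0.2, 1.4, 6.0]
opening: 0.0605
grip_force: 71.0
```

Call:
arm_command --plan '[[[-0.3,0,-0.03,0,0,0],[-0.6,0,-0.05,0,0,0],[-0.9,0,-0.07,0,0,0],[-0.9,0,-0.07,0,0,0]]]'

```text
t: 7.55
tool_pos: [0.5333, 0.0165, 0.2031]
tool_rot: [-0.074, 3.138, 0.001]
contact_force: [0.3, 2.4, 5.5]
opening: 0.0602
grip_force: 71.0
```

It has lifted 3.8 mm over half a turn, so this is the bad roller. I'll finish the turn following the cycle.

Call:
arm_command --plan '[[[-0.3,0,-0.01,0,0,0],[-0.6,0,-0.01,0,0,0],[-0.9,0,0,0,0,0],[-0.9,0,0,0,0,0]]]'

```text
t: 7.88
tool_pos: [0.5422, 0.0169, 0.2031]
tool_rot: [-0.074, 3.138, 0.001]
contact_force: [0.2, 2.1, 6.9]
opening: 0.0606
grip_force: 70.9
```

Call:
arm_command --plan '[[[-0.3,0,0.02,0,0,0],[-0.6,0,0.05,0,0,0],[-0.9,0,0.09,0,0,0],[-0.9,0,0.09,0,0,0]]]'

```text
t: 8.22
tool_pos: [0.5513, 0.0174, 0.2023]
tool_rot: [-0.074, 3.137, 0.001]
contact_force: [2.2, 2.4, 5.2]
opening: 0.0604
grip_force: 70.9
```

Call:
arm_command --plan '[[[-0.3,0,0.05,0,0,0],[-0.6,0,0.09,0,0,0],[-0.9,0,0.13,0,0,0],[-0.9,0,0.13,0,0,0]]]'

```text
t: 8.55
tool_pos: [0.5603, 0.0178, 0.201]
tool_rot: [-0.074, 3.137, 0.001]
contact_force: [0.8, 2.8, 5.8]
opening: 0.0602
grip_force: 70.9
```

Call:
arm_command --plan '[[[-0.3,0,0.04,0,0,0],[-0.6,0,0.08,0,0,0],[-0.9,0,0.11,0,0,0],[-0.9,0,0.11,0,0,0]]]'

```text
t: 8.88
tool_pos: [0.5692, 0.0183, 0.1997]
tool_rot: [-0.074, 3.138, 0.001]
contact_force: [1.8, 2.0, 5.8]
opening: 0.0604
grip_force: 70.9
```

Call:
arm_command --plan '[[[-0.3,0,0.03,0,0,0],[-0.6,0,0.04,0,0,0],[-0.9,0,0.05,0,0,0],[-0.9,0,0.05,0,0,0]]]'

```text
t: 9.22
tool_pos: [0.578, 0.0187, 0.1992]
tool_rot: [-0.074, 3.138, 0.001]
contact_force: [0.0, 2.4, 5.9]
opening: 0.0605
grip_force: 71.0
```

Call:
arm_command --plan '[[[-0.3,0,0,0,0,0],[-0.6,0,-0.02,0,0,0],[-0.9,0,-0.05,0,0,0],[-0.9,0,-0.05,0,0,0]]]'

```text
t: 9.55
tool_pos: [0.5869, 0.0192, 0.1998]
tool_rot: [-0.074, 3.139, 0.001]
contact_force: [-0.3, 2.7, 7.4]
opening: 0.0605
grip_force: 71.1
```

Call:
arm_command --plan '[[[-0.3,0,-0.03,0,0,0],[-0.6,0,-0.07,0,0,0],[-0.9,0,-0.12,0,0,0],[-0.9,0,-0.12,0,0,0]]]'

```text
t: 9.88
tool_pos: [0.5959, 0.0196, 0.2012]
tool_rot: [-0.074, 3.139, 0.001]
contact_force: [-1.8, 3.6, 7.9]
opening: 0.0606
grip_force: 71.1
```

Call:
arm_command --plan '[[[-0.3,0,-0.05,0,0,0],[-0.6,0,-0.09,0,0,0],[-0.9,0,-0.14,0,0,0],[-0.9,0,-0.14,0,0,0]]]'

```text
t: 10.22
tool_pos: [0.6048, 0.0201, 0.2024]
tool_rot: [-0.074, 3.139, 0.001]
contact_force: [-1.0, 2.9, 7.6]
opening: 0.0603
grip_force: 71.1
```

```bash
python3 st.py
```

```text
t 10.22 pos [604.8  20.1 202.4] yaw_y 92.71 zt [ 1.7e-03  8.0e-04 -1.0e+00] F [-1.   2.9  7.6] open 60.3 grip 71.1
```

The bad roller has gone 1.3 turns. Now I carry it to the reject tray, high over the feeder.

Call:
arm_command --plan '[[[0,0,-3,0,0,0],[0,0,-6.5,0,0,0],[0.3,-1,-10,0,0,0],[1.2,-3.7,-13,0,0,0.05],[2.4,-7.3,-13,0,0,0.1],[3.6,-11,-13,0,0,0.17],[4.9,-15,-13,0,0,0.17],[6.1,-18.7,-13,0,0,0.17],[7.3,-22.3,-13,0,0,0.17],[8.5,-26,-13,0,0,0.17],[9.7,-29.7,-13,0,0,0.17],[10.9,-33.3,-13,0,0,0.17]]]'

```text
t: 11.22
tool_pos: [0.5095, -0.3196, 0.3295]
tool_rot: [-0.193, -3.133, -0.002]
contact_force: [0.4, -0.2, -1.8]
opening: 0.0605
grip_force: 70.1
```

Call:
arm_command --plan '[[[0,0,0,0,0,0]]]'

```text
t: 11.3
tool_pos: [0.5085, -0.3232, 0.3298]
tool_rot: [-0.202, -3.132, 0.004]
contact_force: [0.1, -0.0, -2.5]
opening: 0.0605
grip_force: 70.2
```

```bash
cat >> st.py <<'E'
import sys
if len(sys.argv)>2:
    t=np.array([float(a) for a in sys.argv[1:4]])/1000-o['tool_pos'];print('shift cm',(M.T@t*100).round(2))
E
python3 st.py 480 -432 330
```

```text
t 11.3 pos [ 508.5 -323.2  329.8] yaw_y 82.61 zt [-0.0031 -0.0022 -1.    ] F [ 0.1 -0.  -2.5] open 60.5 grip 70.2
shift cm [ 1.420e+00 -1.116e+01  1.000e-02]
```

Call:
arm_command --plan '[[[0.5,-3.5,0,0,0,0],[1,-7,0,0,0,0],[1.4,-10,1,0,0,0],[1.4,-11,4,0,0,0],[1.4,-11,7.5,0,0,0],[1.4,-11,10.5,0,0,0],[1.4,-11,12.5,0,0,0],[1.4,-11,13.3,0,0,0],[1.4,-11,13.6,0,0,0],[1.4,-11,13.7,0,0,0],[1.4,-11,13.7,0,0,0]]]'

```text
t: 12.22
tool_pos: [0.4842, -0.4258, 0.1957]
tool_rot: [0.192, 3.134, -0.003]
contact_force: [-0.1, -0.9, -1.5]
opening: 0.0606
grip_force: 70.1
```

```bash
python3 st.py 480 -432 190
```

```text
t 12.22 pos [ 484.2 -425.8  195.7] yaw_y 82.98 zt [ 0.0014 -0.0017 -1.    ] F [-0.1 -0.9 -1.5] open 60.6 grip 70.1
shift cm [ 0.34 -0.67  0.57]
```

Call:
arm_command --plan '[[[0.3,-0.3,0.2,0,0,0],[0.3,-0.6,0.4,0,0,0],[0.3,-0.6,0.5,0,0,0],[0.3,-0.6,0.5,0,0,0]]]'

```text
t: 12.55
tool_pos: [0.4799, -0.4315, 0.1898]
tool_rot: [0.193, 3.135, -0.001]
contact_force: [-0.9, 0.2, -1.3]
opening: 0.0604
grip_force: 70.2
```

Call:
arm_command --plan '[[[0,0,0,0,0,0],[0,0,0,0,0,0],[0,0,0,0,0,0],[0,0,0,0,0,0],[0,0,0,0,0,0],[0,0,-2,0,0,0],[0,0,-6,0,0,0],[0,0,-10,0,0,0],[0,0,-13,0,0,0],[0,0,-13,0,0,0],[0,0,-13,0,0,0]]]' --gripper -1

```text
t: 13.47
tool_pos: [0.4806, -0.4317, 0.323]
tool_rot: [0.192, 3.131, -0.007]
contact_force: [0.7, 0.2, -0.4]
opening: 0.0858
grip_force: 0.0
```

```bash
python3 st.py 563 232.8 300
```

```text
t 13.47 pos [ 480.6 -431.7  323. ] yaw_y 82.97 zt [ 0.0043 -0.0049 -1.    ] F [ 0.7  0.2 -0.4] open 85.8 grip 0.0
shift cm [-3.000e-02  6.697e+01  2.020e+00]
```

Call:
arm_command --plan '[[[0,4,0,0,0,-0.05],[0,8,0,0,0,-0.1],[0,12,0,0,0,-0.123],[0,16,0,0,0,-0.123],[0,20,0,0,0,-0.123],[0,24,0,0,0,-0.123],[0,28,0,0,0,-0.123],[0,32,0,0,0,-0.123],[0,36,0,0,0,-0.123],[0,40,0,0,0,-0.123],[0,44,0,0,0,-0.123],[0,48,0,0,0,-0.123]]]'

```text
t: 14.47
tool_pos: [0.5379, 0.0473, 0.3172]
tool_rot: [0.0, -3.138, -0.0]
contact_force: [0.9, -0.6, 0.1]
opening: 0.0853
grip_force: 0.0
```

Call:
arm_command --plan '[[[0,0,0,0,0,0],[0,0,0,0,0,0]]]'

```text
t: 14.63
tool_pos: [0.5381, 0.0474, 0.3172]
tool_rot: [0.007, -3.138, 0.0]
contact_force: [0.0, -1.1, 0.2]
opening: 0.0853
grip_force: 0.0
```

```bash
python3 st.py 562.5 232.8 208.2
python3 - <<'E'
from h import *
p,d=get_image('top');cv2.imwrite('pics/c6.png',cv2.resize(p[165:270,330:500],None,fx=4.5,fy=4.5,interpolation=cv2.INTER_CUBIC))
E
```

```text
t 14.63 pos [538.1  47.4 317.2] yaw_y 90.25 zt [-3.5e-03 -1.0e-04 -1.0e+00] F [ 0.  -1.1  0.2] open 85.3 grip 0.0
shift cm [-2.56 18.53 10.89]
```

View pics/c6.png

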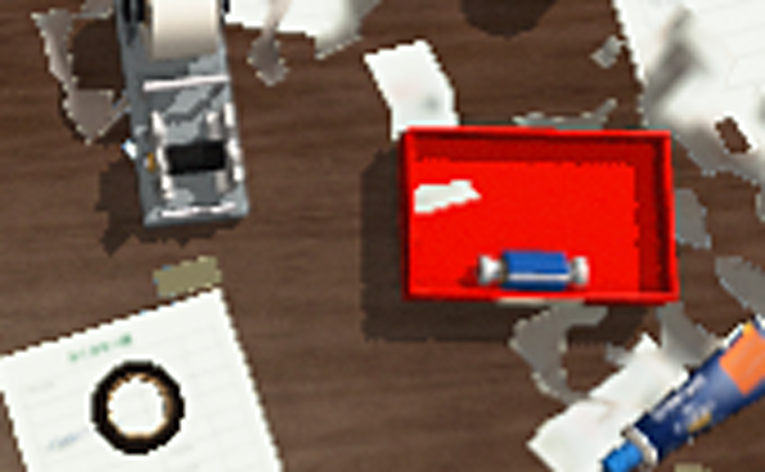

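The bad roller lies flat in the tray at crop (535,270), against the near wall. On to the second roller.

Call:
arm_command --plan '[[[-0.6,4,0,0,0,0],[-1.2,8,0,0,0,0],[-1.8,12,0,0,0,0],[-2.3,15.5,0,0,0,0],[-2.5,17.8,0,0,0,0],[-2.5,18.5,1,0,0,0],[-2.5,18.5,4,0,0,0],[-2.5,18.5,7,0,0,0],[-2.5,18.5,8.5,0,0,0],[-2.5,18.5,9,0,0,0],[-2.5,18.5,9,0,0,0],[-2.5,18.5,9,0,0,0]]]'

```text
t: 15.68
tool_pos: [0.5642, 0.2291, 0.2294]
tool_rot: [0.002, 3.142, -0.0]
contact_force: [0.1, -0.8, -0.4]
opening: 0.0854
grip_force: 0.0
```

```bash
python3 st.py 562.5 232.8 208.2
```

```text
t 15.68 pos [564.2 229.1 229.4] yaw_y 89.92 zt [ 0.e+00 -3.e-04 -1.e+00] F [ 0.1 -0.8 -0.4] open 85.4 grip 0.0
shift cm [0.17 0.37 2.12]
```

Call:
arm_command --plan '[[[0.17,0.37,0.5,0,0,0],[0.17,0.37,1.2,0,0,0],[0.17,0.37,1.8,0,0,0],[0.17,0.37,2.1,0,0,0],[0.17,0.37,2.1,0,0,0],[0.17,0.37,2.1,0,0,0]]]'

```text
t: 16.18
tool_pos: [0.5619, 0.2341, 0.208]
tool_rot: [0.001, -3.141, 0.0]
contact_force: [1.0, -0.4, -0.1]
opening: 0.0851
grip_force: 0.0
```

Call:
arm_command --plan '[[[0,0,0,0,0,0],[0,0,0,0,0,0],[0,0,0,0,0,0],[0,0,0,0,0,0],[0,0,0,0,0,0],[0,0,0,0,0,0],[0,0,0,0,0,0]]]' --gripper 1 --force 60

```text
t: 16.77
tool_pos: [0.5625, 0.2342, 0.2092]
tool_rot: [-0.0, 3.14, 0.001]
contact_force: [-0.1, 0.7, 4.9]
opening: 0.0602
grip_force: 65.8
```

```bash
python3 st.py 496.3 14.2 214
```

```text
t 16.77 pos [562.5 234.2 209.2] yaw_y 90.01 zt [ 1.6e-03  5.0e-04 -1.0e+00] F [-0.1  0.7  4.9] open 60.2 grip 65.8
shift cm [  6.62 -22.    -0.5 ]
```

Call:
arm_command --plan '[[[0,0,-2.5,0,0,0],[0,0,-5.5,0,0,0],[0,0,-7.5,0,0,0],[1.2,-3,-8,0,0,-0.02],[2.4,-7,-8,0,0,-0.048],[3.8,-11,-8,0,0,-0.048],[5,-15,-7,0,0,-0.048],[6,-18.5,-5.5,0,0,-0.048],[6.5,-21,-4,0,0,-0.048],[6.6,-22,-2.5,0,0,-0.048],[6.6,-22,-1.2,0,0,-0.048],[6.6,-22,-0.8,0,0,-0.048]]]'

```text
t: 17.77
tool_pos: [0.494, 0.0133, 0.2126]
tool_rot: [0.072, -3.134, -0.002]
contact_force: [0.1, -0.1, -2.5]
opening: 0.0604
grip_force: 71.3
```

Call:
arm_command --plan '[[[0,0,0.2,0,0,0],[0,0,0.5,0,0,0],[0,0,0.7,0,0,0],[0,0,0.7,0,0,0]]]'

```text
t: 18.1
tool_pos: [0.4962, 0.0144, 0.2094]
tool_rot: [-0.077, 3.14, 0.0]
contact_force: [-0.8, 0.4, -2.2]
opening: 0.0606
grip_force: 71.3
```

```bash
python3 st.py 496.3 14.2 203
```

```text
t 18.1 pos [496.2  14.4 209.4] yaw_y 92.81 zt [ 2.e-04  0.e+00 -1.e+00] F [-0.8  0.4 -2.2] open 60.6 grip 71.3
shift cm [-0.   -0.03  0.64]
```

Call:
arm_command --plan '[[[0,0,0.3,0,0,0],[0,0,0.5,0,0,0],[0,0,0.6,0,0,0],[0,0,0.6,0,0,0]]]'

```text
t: 18.43
tool_pos: [0.496, 0.0141, 0.2031]
tool_rot: [0.076, -3.14, -0.0]
contact_force: [-0.3, 0.4, -2.1]
opening: 0.0601
grip_force: 71.3
```

Call:
arm_command --plan '[[[0,0,0.05,0,0,0],[0,0,0.08,0,0,0],[0,0,0.08,0,0,0]]]'

```text
t: 18.68
tool_pos: [0.4961, 0.014, 0.2025]
tool_rot: [-0.076, 3.141, -0.0]
contact_force: [-0.7, -0.7, -2.1]
opening: 0.0604
grip_force: 71.3
```

Call:
arm_command --plan '[[[0,0,0.04,0,0,0],[0,0,0.06,0,0,0],[0,0,0.06,0,0,0]]]'

```text
t: 18.93
tool_pos: [0.4963, 0.014, 0.2023]
tool_rot: [-0.076, 3.14, -0.0]
contact_force: [-0.4, -0.4, -0.6]
opening: 0.0603
grip_force: 71.6
```

Contact came at 202.3 mm, just as predicted for a true roller. I'll press a little more and roll.

Call:
arm_command --plan '[[[0,0,0.03,0,0,0],[0,0,0.05,0,0,0],[0,0,0.05,0,0,0]]]'

```text
t: 19.18
tool_pos: [0.4966, 0.014, 0.2022]
tool_rot: [-0.076, 3.139, -0.0]
contact_force: [-0.6, 1.3, 3.9]
opening: 0.0605
grip_force: 71.9
```

Call:
arm_command --plan '[[[-0.3,0,0,0,0,0],[-0.6,0,0,0,0,0],[-0.9,0,0,0,0,0],[-0.9,0,0,0,0,0]]]'

```text
t: 19.52
tool_pos: [0.5061, 0.0144, 0.2022]
tool_rot: [-0.076, 3.138, 0.0]
contact_force: [0.4, 1.2, 5.6]
opening: 0.0607
grip_force: 72.0
```

Level. I'll roll on.

Call:
arm_command --plan '[[[-0.4,0,0,0,0,0],[-0.8,0,0,0,0,0],[-1.2,0,0,0,0,0],[-1.2,0,0,0,0,0]]]'

```text
t: 19.85
tool_pos: [0.5181, 0.015, 0.2022]
tool_rot: [-0.076, 3.138, -0.0]
contact_force: [0.8, 0.5, 5.3]
opening: 0.0602
grip_force: 72.1
```

Call:
arm_command --plan '[[[-0.4,0,0,0,0,0],[-0.8,0,0,0,0,0],[-1.2,0,0,0,0,0],[-1.2,0,0,0,0,0]]]'

```text
t: 20.18
tool_pos: [0.5299, 0.0156, 0.2022]
tool_rot: [-0.076, 3.139, 0.0]
contact_force: [0.6, 1.8, 6.5]
opening: 0.0601
grip_force: 72.2
```

Call:
arm_command --plan '[[[-0.4,0,0,0,0,0],[-0.8,0,0,0,0,0],[-1.2,0,0,0,0,0],[-1.2,0,0,0,0,0]]]'

```text
t: 20.52
tool_pos: [0.5418, 0.0162, 0.2022]
tool_rot: [-0.076, 3.139, -0.0]
contact_force: [0.9, 1.8, 6.0]
opening: 0.0605
grip_force: 72.2
```

Call:
arm_command --plan '[[[-0.4,0,0,0,0,0],[-0.8,0,0,0,0,0],[-1.2,0,0,0,0,0],[-1.2,0,0,0,0,0]]]'

```text
t: 20.85
tool_pos: [0.5538, 0.0168, 0.2021]
tool_rot: [-0.076, 3.139, 0.0]
contact_force: [-0.4, 1.4, 7.9]
opening: 0.0603
grip_force: 72.2
```

Call:
arm_command --plan '[[[-0.4,0,-0.01,0,0,0],[-0.8,0,-0.01,0,0,0],[-1.2,0,-0.01,0,0,0],[-1.2,0,-0.01,0,0,0]]]'

```text
t: 21.18
tool_pos: [0.5657, 0.0174, 0.2022]
tool_rot: [-0.076, 3.139, 0.0]
contact_force: [1.0, 0.8, 5.7]
opening: 0.0602
grip_force: 72.2
```

Call:
arm_command --plan '[[[-0.4,0,-0.01,0,0,0],[-0.8,0,-0.01,0,0,0],[-1.2,0,-0.01,0,0,0],[-1.2,0,-0.01,0,0,0]]]'

```text
t: 21.52
tool_pos: [0.5776, 0.0179, 0.2022]
tool_rot: [-0.076, 3.139, 0.0]
contact_force: [-0.2, 1.6, 6.6]
opening: 0.0606
grip_force: 72.1
```

Call:
arm_command --plan '[[[-0.4,0,0,0,0,0],[-0.8,0,0,0,0,0],[-1.2,0,0,0,0,0],[-1.2,0,0,0,0,0]]]'

```text
t: 21.85
tool_pos: [0.5895, 0.0185, 0.2022]
tool_rot: [-0.076, 3.139, 0.0]
contact_force: [0.4, 2.2, 7.0]
opening: 0.0596
grip_force: 72.2
```

Call:
arm_command --plan '[[[-0.4,0,0,0,0,0],[-0.8,0,0,0,0,0],[-1.2,0,0,0,0,0],[-1.2,0,0,0,0,0]]]'

```text
t: 22.18
tool_pos: [0.6015, 0.0191, 0.2022]
tool_rot: [-0.076, 3.139, 0.0]
contact_force: [1.8, 0.5, 6.7]
opening: 0.0607
grip_force: 72.2
```

```bash
python3 st.py 537 -231.5 270
```

```text
t 22.18 pos [601.5  19.1 202.2] yaw_y 92.76 zt [ 1.5e-03  1.0e-04 -1.0e+00] F [1.8 0.5 6.7] open 60.7 grip 72.2
shift cm [  7.64 -24.72  -6.79]
```

The second roller runs level (202.1–202.2 mm over 1.28 turns), so it is true. Carry it over the feeder.

Call:
arm_command --plan '[[[0,0,-3,0,0,0],[0,0,-6,0,0,0],[0.9,-3,-7,0,0,0.02],[2,-6.5,-7,0,0,0.048],[3.1,-10,-7,0,0,0.048],[4.3,-14,-7,0,0,0.048],[5.5,-18,-7,0,0,0.048],[6.7,-21.5,-7,0,0,0.048],[7.4,-24,-7,0,0,0.048],[7.6,-24.7,-7,0,0,0.048],[7.6,-24.7,-7,0,0,0.048]]]'

```text
t: 23.1
tool_pos: [0.5355, -0.2327, 0.2697]
tool_rot: [-0.005, -3.138, -0.002]
contact_force: [-0.3, 0.7, -2.1]
opening: 0.0606
grip_force: 71.3
```

Call:
arm_command --plan '[[[0,0,0,0,0,0],[0,0,0,0,0,0],[0,0,0,0,0,0]]]'

```text
t: 23.35
tool_pos: [0.5371, -0.2298, 0.271]
tool_rot: [0.003, -3.141, -0.001]
contact_force: [-0.2, -0.8, -2.4]
opening: 0.0604
grip_force: 71.3
```

```bash
python3 st.py 537 -231.5 226
python3 - <<'E'
from h import *
B=lambda x,y:(345+(x-420+.5)/7-.5,145+(y+.5)/7-.5)
print('black blob on z .035/.045',onplane('top',[B(618,385)],.035)*1000)
p=np.load('topp.npy');q=p[165:218,352:395]
s,_=get_image('side');t,_=get_image('top')
a=cv2.resize(q,(390,480),interpolation=cv2.INTER_CUBIC);b=cv2.resize(s[210:285,300:364],(400,480),interpolation=cv2.INTER_CUBIC)
cv2.imwrite('pics/c7.png',np.hstack([a,b]))
E
```

```text
t 23.35 pos [ 537.1 -229.8  271. ] yaw_y 90.12 zt [-9.e-04  8.e-04 -1.e+00] F [-0.2 -0.8 -2.4] open 60.4 grip 71.3
shift cm [ 0.01 -0.17  4.5 ]
black blob on z .035/.045 [[ 536.19415811 -230.59842883   35.        ]]
```

View pics/c7.png

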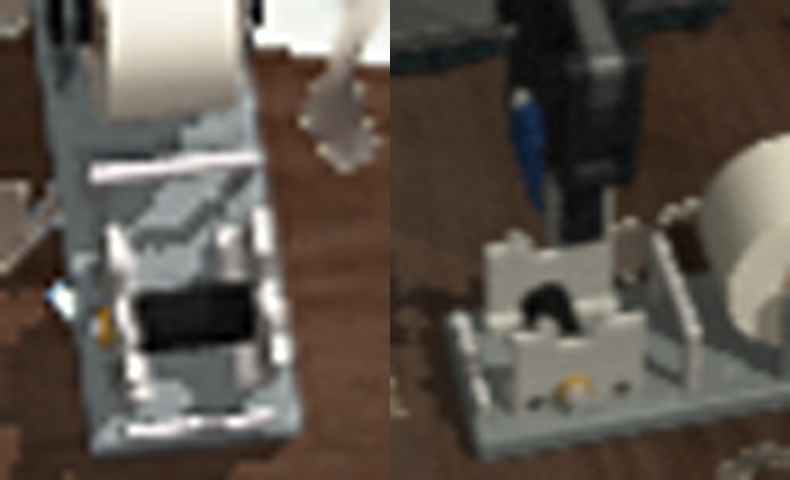

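The black platen between the cheeks sits at (536,-231), matching the seat estimate, and the finger at crop (582,200) stands in line with the slots. Lower toward the slot mouths.

Call:
arm_command --plan '[[[0,-0.15,1.5,0,0,0],[0,-0.15,3,0,0,0],[0,-0.15,4,0,0,0],[0,-0.15,4.6,0,0,0],[0,-0.15,4.8,0,0,0],[0,-0.15,4.8,0,0,0]]]'

```text
t: 23.95
tool_pos: [0.5369, -0.2325, 0.2231]
tool_rot: [0.001, -3.141, -0.001]
contact_force: [-1.1, -0.6, -2.5]
opening: 0.0603
grip_force: 71.3
```

```bash
python3 st.py 537 -231.2 207.2
python3 - <<'E'
from h import *
_,r,o=world('side',np.zeros((400,640)),[(330.2,247)]);print('finger x check',(o+r*((-.262-o[1])/r[:,1])[:,None])*1000)
E
```

```text
t 23.95 pos [ 536.9 -232.5  223.1] yaw_y 90.03 zt [-9.e-04  6.e-04 -1.e+00] F [-1.1 -0.6 -2.5] open 60.3 grip 71.3
shift cm [-0.01  0.13  1.59]
finger x check [[ 539.50291807 -262.          101.51060011]]
```

The side camera reads 2.5 mm high on the known finger, so the slot is at x≈536.5, and I'm lined up. Descend.

Call:
arm_command --plan '[[[0.03,0.1,0,0,0,0],[0.03,0.1,0.2,0,0,0],[0.03,0.1,0.4,0,0,0],[0.03,0.1,0.6,0,0,0],[0.03,0.1,0.6,0,0,0]]]'

```text
t: 24.37
tool_pos: [0.5365, -0.2318, 0.2173]
tool_rot: [0.0, -3.141, -0.0]
contact_force: [-0.1, -0.6, -2.1]
opening: 0.0602
grip_force: 71.3
```

Call:
arm_command --plan '[[[0,0,0.2,0,0,0],[0,0,0.4,0,0,0],[0,0,0.4,0,0,0]]]'

```text
t: 24.62
tool_pos: [0.537, -0.232, 0.214]
tool_rot: [-0.0, 3.14, -0.001]
contact_force: [1.2, -0.4, -0.8]
opening: 0.0604
grip_force: 71.4
```

Call:
arm_command --plan '[[[0,0,0.15,0,0,0],[0,0,0.3,0,0,0],[0,0,0.3,0,0,0]]]'

```text
t: 24.87
tool_pos: [0.5372, -0.232, 0.2109]
tool_rot: [-0.0, 3.139, -0.001]
contact_force: [4.4, -0.3, -1.2]
opening: 0.0604
grip_force: 71.4
```

```bash
python3 st.py 537 -231.2 207.2
```

```text
t 24.87 pos [ 537.2 -232.   210.9] yaw_y 90.02 zt [ 2.3e-03 -8.0e-04 -1.0e+00] F [ 4.4 -0.3 -1.2] open 60.4 grip 71.4
shift cm [0.02 0.08 0.37]
```

The flare is steering it +x (4 N). I'll yield to it and keep descending.

Call:
arm_command --plan '[[[-0.06,0,0.1,0,0,0],[-0.08,0,0.2,0,0,0],[-0.08,0,0.3,0,0,0],[-0.08,0,0.38,0,0,0],[-0.08,0,0.38,0,0,0]]]'

```text
t: 25.28
tool_pos: [0.5376, -0.2318, 0.2073]
tool_rot: [-0.0, 3.141, 0.0]
contact_force: [1.2, 2.0, 1.7]
opening: 0.0602
grip_force: 71.9
```

```bash
python3 st.py 537 -231.2 207.2
```

```text
t 25.28 pos [ 537.6 -231.8  207.3] yaw_y 90.01 zt [ 2.e-04  0.e+00 -1.e+00] F [1.2 2.  1.7] open 60.2 grip 71.9
shift cm [0.06 0.06 0.01]
```

Bottomed at the predicted height (207.3 mm). A light press, then release and lift away.

Call:
arm_command --plan '[[[0,0,0.04,0,0,0],[0,0,0.04,0,0,0]]]'

```text
t: 25.45
tool_pos: [0.5376, -0.2318, 0.2072]
tool_rot: [-0.0, 3.141, 0.0]
contact_force: [0.6, 0.7, 5.5]
opening: 0.0606
grip_force: 72.3
```

Call:
arm_command --plan '[[[0,0,0,0,0,0],[0,0,0,0,0,0],[0,0,0,0,0,0],[0,0,0,0,0,0],[0,0,0,0,0,0],[0,0,-1,0,0,0],[0,0,-3,0,0,0],[0,0,-6,0,0,0],[0,0,-10,0,0,0],[0,3,-14,0,0,0],[0,7,-16,0,0,0],[0,11,-16,0,0,0]]]' --gripper -1

```text
t: 26.45
tool_pos: [0.5383, -0.13, 0.3729]
tool_rot: [0.004, 3.132, -0.007]
contact_force: [1.1, -0.0, 0.3]
opening: 0.0851
grip_force: 0.0
```

Call:
arm_command --plan '[[[0,4,0,0,0,0],[0,8,0,0,0,0],[0,12,0,0,0,0],[0,15,0,0,0,0],[0,16,0,0,0,0],[0,16,0,0,0,0],[0,16,0,0,0,0]]]'

```text
t: 27.03
tool_pos: [0.5374, 0.0303, 0.366]
tool_rot: [-0.002, 3.141, -0.001]
contact_force: [-0.2, -0.3, -0.3]
opening: 0.0856
grip_force: 0.0
```

Run:
```python
from h import *
s,_=get_image('side');t,d=get_image('top')
a=cv2.resize(t[165:245,350:490],(450,400),interpolation=cv2.INTER_CUBIC);b=cv2.resize(s[225:295,300:361],(348,400),interpolation=cv2.INTER_CUBIC)
cv2.imwrite('pics/c8.png',np.hstack([a,b]))
for n,im in(('top',t),):
    h=cv2.cvtColor(im,cv2.COLOR_BGR2HSV);m=((h[...,0]>95)&(h[...,0]<130)&(h[...,1]>110)).astype(np.uint8)
    for nm,(x0,y0,x1,y1),z in(('feeder',(352,180,392,215),.056),('tray',(420,195,478,232),.037)):
        v,u=np.nonzero(m[y0:y1,x0:x1]);c=[(u.mean()+x0,v.mean()+y0)]
        print(nm,len(u),onplane(n,c,z)*1000, np.median(world(n,d,np.c_[u+x0,v+y0])[0][:,2]))
```

```text
feeder 118 [[ 535.54774469 -230.90169518   56.        ]] 0.057805262855234685
tray 84 [[ 448.32043559 -426.99415136   37.        ]] 0.03912031898821966
```

View pics/c8.png

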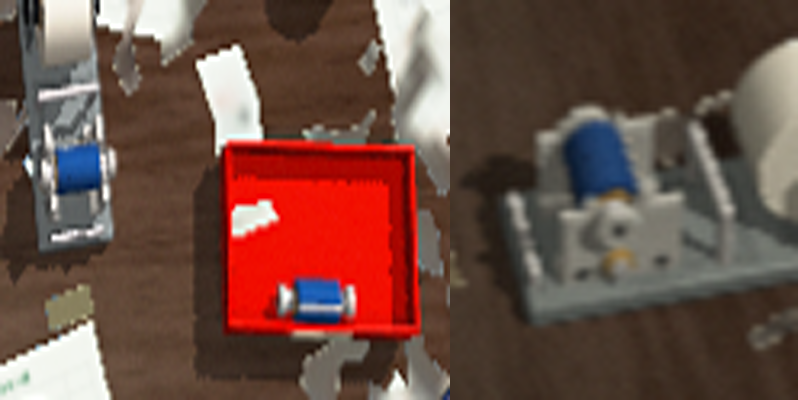

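The true roller sits level between the cheeks with its caps outside, axle about 48 mm up (crop (80,168) and (610,215)). The bad roller rests in the tray at crop (320,298). Handing in.

```bash
python3 -c "
from station import finish_job
print(finish_job())"
```

```text
the job is handed in; nothing more can be done
None
```

I handed the job in at about 27 s: the roller from the rack's first (-x) place lifted about 4 mm per turn and is in the red tray, and the level one is seated in the feeder slots. The largest force I read on the plate was about 10 N, and the arm stayed clear of the screwdriver, tape, pen and stapler; the hand-in returned no verdict.

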